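Consolidate filter cassettes into the magazine and stack the emptied tray

ROBOT

A 7-joint arm with a two-finger parallel gripper is mounted at the origin on a cart in front of the work surface, level with it; the furniture and walls round the work are solid. World frame = base frame: x ahead of the robot, y to its left, z up, the work surface at z = 0. Lengths are in m, angles in rad, forces in N, time in s.
With the tool pointing down it reaches from about 0.35 to 0.9 m from the base axis. Payload 7.2 kg.
Tool frame: the origin (TCP) lies at the very end of the fingers, on their centre line; the grasp point (between the pads) lies 19 mm behind it; z points along the fingers, y is the line along which they close (so a half turn about z gives the same grasp; the last joint's range is limited). The gripper opens to 85 mm and grips with 20 to 120 N. Pads are 22 mm wide; open, the fingers measure 114 mm over their backs; the gripper's body (76 mm by 85 mm) begins 54 mm behind the grasp point. The pads swing forward as they close: fully open they stand 13 mm farther back than shut.
Start: joints at [1.058, 0.411, -0.013, 1.596, 0.006, 1.134, -0.082], TCP at [0.269, -0.564, 0.231] pointing down, gripper open.
Joint ranges: [-2.95, 2.95], [-0.29, 1.99], [-1.47, 1.44], [0.14, 2.54], [-1.03, 4.17], [0.13, 1.85], [-2.86, 2.86]. Speed limits (rad/s): [2.39, 2.39, 3.01, 3.01, 3.14, 3.14, 3.14].

INTERFACE

Orientations are given as a rotation vector (axis times angle).
In Python, from cell import robot gives the robot as it stands.
- The arm moves only by the tool apply_moves, never from a script. Its argument "commands" is a list of rows, each a list of 3 entries, a list of its own where there are three numbers: the finger opening in mm, from 0 to 85.4, then the shift along the world's x, y, z scaled (see below), then the turn about the world's z scaled (see below). A call has 1 to 12 rows; each row is the pose to reach, as a shift and turn from the pose commanded when the call began; what a row does not reach only later rows make up. The controller multiplies each number of a shift by 0.25 m and each number of a turn by 30 degrees. A row lasts 1/12 s, in which the tool goes at most 41.7 mm and 7.16 degrees, less where a joint would pass 70% of its speed; a pose out of reach is approached as far as the arm can. A call with a number of a shift or a turn outside -1 to 1 is refused whole. A call with a gripper value outside its range is refused whole. The fingers move at their own pace and stop on an object; the grip force is fixed at half the most. Time passes only in rows, so rows that repeat a pose let the fingers close. It gives the time, the measured TCP pose, the force, the opening and the grip force at its end, in the units of the state.
- robot.get_state(): the state, without advancing time (a new reading comes with each control period).
- robot.grab_frame(name): name is "side" or "top"; returns a dict with "image" (420x560x3 uint8, red, green, blue), "fov_y" (degrees; the focal length in pixels is half the picture's height over the tangent of half this angle, whatever the lens; pixels are square), "cx", "cy" (the principal point, pixels), "D" ([k1, k2, p1, p2, k3] as OpenCV has them; the pictures are not rectified), "eye" and "rotation" of the camera in the world. Camera axes: x right, y down, z forward; pixel columns grow to the right and rows downward; lengths in m; the calibration is good to about 2 mm. A picture is of the moment at which its call begins. There is no depth.
- robot.job_done(): hands the job in; it is judged then, once.
The state is a dict: "clock": time; "qpos": joint angles; "joint_velocities": joint speeds; "effort": joint torques, N m; "ee_pos": TCP position; "eef_rot": TCP orientation; "ft_force": force on the tool from outside, world axes, zero at the start; "ft_torque": the same for the moment, N m; "gripper_width": finger opening in m; "grasp_force": force on a finger pad.
Only numpy, scipy, OpenCV 4.12 (cv2) and the standard library are available. Lean on these libraries where they do the work, as an engineer would, in place of code of your own. Each camera call takes 0.05 s, during which the arm holds its last target. There are 200 camera calls.

TASK

Slide the part-filled tray up against the open end of the hooded magazine, lanes in line, and with it docked there push the cassettes of each lane gently across (no more than 35 N) until that lane's row of three has driven the hidden end plate fully back and its tell-tale pin fully out. Then nest the emptied tray squarely on the empty tray standing behind, which stays where it is, and leave the other things on the worktop alone.

Things in the scene. Friction and masses are not known exactly. Their poses are not given: they have to be found in the camera images.
- feed_tray: Part-filled feed tray, loose, 0.18 to 0.28 kg, grey plastic, 150 long x 106 wide x 34 mm high; x runs along its lanes to the open end; origin under its centre. Floor top 7 mm up; side walls and rear wall (-x end) 4 mm thick, 34 mm high; a 10 mm rib along the middle, top 28 mm up, makes two lanes 44 mm wide, centre lines y = +27 and -27 mm. At first 50 mm of each lane is free at the rear wall
- feed_tray_rib (a point): half-way along the feed tray on its rib, 17.5 mm above its underside, axes as the tray; good to grip across the rib once the lanes are clear. The plug under the tray's floor, 134 x 90 x 4 mm, fits with 4 mm play inside the walls of another such tray, either way round; the upper tray then rests 30 mm above the lower
- feed_tray_mouth (a point): middle of the feed tray's open end, at floor height (75 mm from the tray's centre)
- empty_tray_rib (a point): the already emptied tray, of the same kind, standing on the worktop behind the work (0.25 kg, loose); same point and axes as feed_tray_rib
- empty_tray: the same emptied tray; origin under its centre
- magazine_mouth (a point): Middle of the open end of the magazine, a grey metal two-lane tray, 180 x 108 mm, fixed to the worktop; at its floor height, 5.5 mm up (1.5 mm below the feed tray's floor). x points into it along its lanes, z up. Lanes 46 mm wide, centre lines y = +27 (near the robot) and -27 mm (far). Side walls 34 mm high; a hood, top 51.5 mm up, covers it from 50 mm inside the mouth
- magazine_floor (a point): Centre of the magazine's floor, 90 mm inside the mouth, axes as magazine_mouth. At the mouth two cheeks 34 mm high leave 1.5 mm play either side of a feed tray; they run straight for 14 mm and then flare to about 140 mm apart 48 mm in front of the mouth, and so guide the tray's open end in. Docked, the tray's end butts on the magazine's
- pin_near (a joint): End plate with tell-tale pin of the near lane (y = +27): 0 as found, 0.008 m when fully back. Pushed along +x it gives against a steady 4 N, then meets a solid stop; it stays where left. Its 8 mm pin comes out of the rear wall. The plate is hidden under the hood, set anew each time: with it fully back, a row of three ends 5 to 27 mm inside the mouth
- pin_far (a joint): the same for the far lane (y = -27 mm), set independently
- cassette_a_mid (a point): mid-height of the collared body, on its axis, of a round white filter cassette: body 38 mm across and 30 mm high (15 mm above its foot), thin spigot to 38 mm, 14 g, z up; stands in the feed tray's +y (near) lane, the one nearer the rear wall. It slides freely on the floors
- cassette_b_mid (a point): mid-height of the collared body, on its axis, of a round white filter cassette: body 38 mm across and 30 mm high (15 mm above its foot), thin spigot to 38 mm, 14 g, z up; stands in the feed tray's +y (near) lane, ahead of cassette_a
- cassette_c_mid (a point): mid-height of the collared body, on its axis, of a round white filter cassette: body 38 mm across and 30 mm high (15 mm above its foot), thin spigot to 38 mm, 14 g, z up; stands alone in the feed tray's -y (far) lane
- cassette_d_mid (a point): mid-height of the collared body, on its axis, of a round white filter cassette: body 38 mm across and 30 mm high (15 mm above its foot), thin spigot to 38 mm, 14 g, z up; stands alone in the magazine's near lane
- cassette_e_mid (a point): mid-height of the collared body, on its axis, of a round white filter cassette: body 38 mm across and 30 mm high (15 mm above its foot), thin spigot to 38 mm, 14 g, z up; stands in the magazine's far lane, nearer the mouth
- cassette_f_mid (a point): mid-height of the collared body, on its axis, of a round white filter cassette: body 38 mm across and 30 mm high (15 mm above its foot), thin spigot to 38 mm, 14 g, z up; stands in the magazine's far lane, deeper in
- cassette_a: that cassette; origin under its centre
- cassette_b: that cassette; origin under its centre
- cassette_c: that cassette; origin under its centre
- cassette_d: that cassette; origin under its centre
- cassette_e: that cassette; origin under its centre
- cassette_f: that cassette; origin under its centre
- stopwatch: bystander: stopwatch 61 x 54 x 16 mm, lying on the worktop; origin under its centre
- stopper: bystander: rubber stopper 30 x 30 x 29 mm; origin under its centre
- brass_union: bystander: brass pipe union 22 x 44 x 19 mm; origin under its centre
Things that resemble listed ones, but are neither listed nor needed, are in the scene too. What is shaped like the cassette_c but yellow is not meant.

How it is judged:
By the outcome, as a careful person would: the job done as asked, in the order asked, and still so for the second after the job is handed in, with the robot touching nothing.
It also fails if it takes over 72 s, if anything falls off the work surface, if the arm or the gripper's body presses on something with over 40 N, if the wrist force passes 120 N, or if a joint passes its speed limit or range.

## Working session

There is one attempt and no reset: what is moved stays moved. The work goes in short steps, Python scripts to look and compute and a tool call to move; the robot and the scene stay as the last step left them, time stands still between calls to the robot, and variables do not carry over. Pictures are saved under pics/ and viewed, at most 10 in all, crops included, and the job is handed in when it is done.

Besides the shell and the picture viewer there is one more tool, called after "Request:" in YAML: its name, and indented under it one key for each argument. apply_moves: Moves the arm, as the interface text tells. Its arguments: {"type":"object","properties":{"commands":{"type":"array"}},"required":["commands"]}

```bash
mkdir -p pics; cat > h.py <<'E'
import numpy as np, cv2, json
from cell import robot
def grab(n,save=None):
    f=robot.grab_frame(n)
    if save: cv2.imwrite(save,cv2.cvtColor(f["image"],cv2.COLOR_RGB2BGR))
    return f
def K(f):
    h=f["image"].shape[0]; a=h/2/np.tan(np.radians(f["fov_y"])/2)
    return np.array([[a,0,f["cx"]],[0,a,f["cy"]],[0,0,1.]])
def R(f):
    r=np.array(f["rotation"],float)
    return r if r.shape==(3,3) else cv2.Rodrigues(r)[0]
def plane(f,px,z):
    u=cv2.undistortPoints(np.array(px,float).reshape(-1,1,2),K(f),np.array(f["D"],float)).reshape(-1,2)
    d=np.c_[u,np.ones(len(u))]@R(f).T
    e=np.array(f["eye"]); t=(z-e[2])/d[:,2]
    return e+d*t[:,None]
def proj(f,P):
    r=R(f).T; t=-r@np.array(f["eye"])
    return cv2.projectPoints(np.array(P,float).reshape(-1,1,3),cv2.Rodrigues(r)[0],t,K(f),np.array(f["D"],float))[0].reshape(-1,2)
E
python3 - <<'E'
from h import *
for n in("top","side"):
    f=grab(n,f"pics/{n}0.png"); print(n,f["eye"],np.array(f["rotation"]).round(3).tolist(),f["fov_y"],f["D"])
s=robot.get_state();print(s)
E
```

```text
top [0.34326453 0.01775921 1.03783631] [-2.131, 2.118, -0.222] 45.11065294532911 [-0.03083784  0.          0.          0.          0.        ]
side [ 0.48937518 -0.58642693  0.63468504] [-2.343, 0.111, -0.03] 51.71662588487441 [-0.02700619  0.          0.          0.          0.        ]
{'clock': 0.1, 'qpos': array([ 1.05780389,  0.41181911, -0.0126962 ,  1.596992  ,  0.00560187,
        1.13427559, -0.08217775]), 'joint_velocities': array([-0.00057804, -0.00027763,  0.00050106, -0.00263562, -0.00028017,
       -0.00033571,  0.00061516]), 'effort': array([ 2.24583535e-03, -6.01830339e+01,  6.84066229e-01, -3.00087047e+01,
        1.40932534e-02,  6.42208586e-03,  7.38302629e-05]), 'ee_pos': array([ 0.26867969, -0.56379806,  0.23052478]), 'eef_rot': array([-3.06284957e+00, -6.92676045e-01,  6.73599059e-04]), 'ft_force': array([-1.03398757, -0.43165502, -0.16400915]), 'ft_torque': array([-0.00238754, -0.00784665,  0.02310445]), 'grasp_force': 0.0, 'gripper_width': 0.08512170407160502}
```

View pics/top0.png

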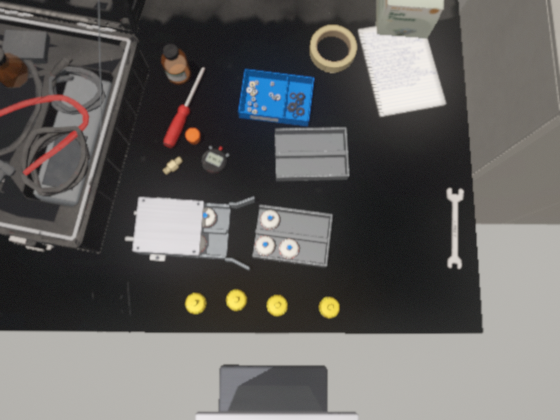

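View pics/side0.png

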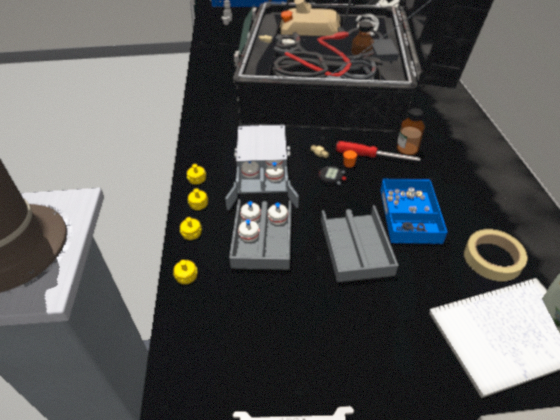

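Top view: the feed tray is at (292,237) and the magazine at (183,228), with its mouth facing right. The empty tray is at (312,154). White cassettes: near lane (265,245) and (289,248), far lane (269,219). The magazine's own cassettes are at (208,216) and (~203,243). The four yellow look-alikes at (195,303), (236,300), (277,305) and (329,307) aren't meant. The blue box at (277,97) isn't a tray. Next is a close crop to check.

```bash
python3 - <<'E'
from h import *
f=grab("top"); im=cv2.cvtColor(f["image"],cv2.COLOR_RGB2BGR)
c=cv2.resize(im[120:280,120:360],None,fx=3.3,fy=3.3,interpolation=cv2.INTER_CUBIC)
cv2.imwrite("pics/crop1.png",c)
hsv=cv2.cvtColor(im,cv2.COLOR_BGR2HSV)
m=cv2.inRange(hsv,(95,120,60),(125,255,255)); m[:130]=0
n,l,st,ce=cv2.connectedComponentsWithStats(m)
for i in range(1,n):
    if st[i,4]>5: print("blue",ce[i].round(1),st[i,4],plane(f,[ce[i]],0.045)[0].round(4))
g=cv2.inRange(hsv,(0,0,45),(180,110,255))
for r in((240,195,345,275),(265,120,360,190)):
    x0,y0,x1,y1=r; mm=np.zeros_like(g); mm[y0:y1,x0:x1]=g[y0:y1,x0:x1]
    mm=cv2.morphologyEx(mm,cv2.MORPH_OPEN,np.ones((5,5)))
    cs,_=cv2.findContours(mm,0,2); k=max(cs,key=cv2.contourArea)
    b=cv2.boxPoints(cv2.minAreaRect(k)); print(b.round(1).tolist())
    P=plane(f,b,0.034)[:,:2]; print(P.round(4).tolist(),P.mean(0),np.linalg.norm(P-np.roll(P,1,0),axis=1))
E
```

```text
blue [204.5 214.8] 13 [0.5353 0.1454 0.045 ]
blue [269.7 217.1] 9 [0.5316 0.0151 0.045 ]
blue [264.8 244. ] 10 [0.4774 0.0244 0.045 ]
blue [289. 247.] 9 [ 0.4717 -0.0235  0.045 ]
[[240.0, 204.0], [332.0, 204.0], [332.0, 274.0], [240.0, 274.0]]
[[0.5603, 0.0755], [0.5618, -0.1116], [0.4198, -0.1091], [0.4188, 0.073]] [ 0.4901966  -0.01805681] [0.14152932 0.1870773  0.14194453 0.18214234]
[[274.0, 125.0], [349.0, 125.0], [349.0, 181.0], [274.0, 181.0]]
[[0.7305, 0.0073], [0.7322, -0.1505], [0.6104, -0.1475], [0.6091, 0.0067]] [ 0.67054058 -0.07098101] [0.12137345 0.15783754 0.12178153 0.15419055]
```

View pics/crop1.png

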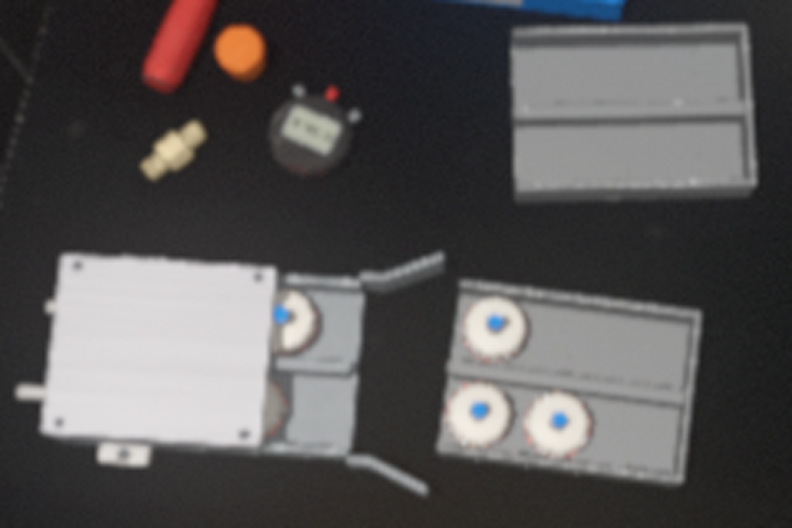

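The crop confirms it: feed tray with blue-topped white cassettes at crop (495,325), (480,410) and (558,422), open end facing the magazine mouth at (358,372). The empty tray is at (633,108). Now to turn the corners into poses.

```bash
python3 - <<'E'
from h import *
f=grab("top")
def P(c,z): 
    c=np.array(c,float); return plane(f,(c+.5)/3.3-.5+120,z)[:,:2]
def show(n,c,z):
    p=P(c,z); print(n,p.round(4).tolist()); return p
def ang(a,b): d=b-a; return np.degrees(np.arctan2(d[1],d[0])).round(2)
for n,c,rib in(("feed",[(460,281),(700,311),(684,478),(440,448)],[(453,375),(685,402)]),("empty",[(512,28),(745,25),(755,184),(515,190)],[(513,114),(745,104)])):
    p=show(n,c,.034); print(" centre",p.mean(0),"len",np.linalg.norm(p-np.roll(p,1,0),axis=1).round(3),"dir",ang(p[1],p[0]),ang(p[2],p[3]))
    r=show(" rib",rib,.028); print("  ribdir",ang(r[1],r[0]),r.mean(0))
h=show("hood",[(62,255),(276,266),(262,445),(42,434)],.0515); print(h.mean(0),ang(h[1],h[0]),ang(h[2],h[3]),np.linalg.norm(h-np.roll(h,1,0),axis=1).round(3))
m=show("mouth walls top",[(363,284),(353,453)],.034)
m2=show("mouth floor",[(365,292),(352,452)],.0055);print(m.mean(0),m2.mean(0))
show("flare",[(443,257),(425,490)],.034); show("pins",[(17,392),(46,306)],.02)
show("cass body tops",[(495,329),(478,415),(557,424)],.03)
E
```

```text
feed [[0.559, 0.0368], [0.5412, -0.1107], [0.4386, -0.0993], [0.4559, 0.0478]]
 centre [ 0.4986708  -0.03136366] len [0.104 0.149 0.103 0.148] dir 83.15 83.32
 rib [[0.5014, 0.0406], [0.4856, -0.1014]]
  ribdir 83.67 [ 0.49352211 -0.03037349]
empty [[0.7235, 0.0056], [0.7271, -0.1428], [0.6223, -0.1466], [0.6171, 0.0032]]
 centre [ 0.67252544 -0.07013761] len [0.106 0.148 0.105 0.15 ] dir 91.38 91.98
 rib [[0.6684, 0.0046], [0.6765, -0.1425]]
  ribdir 93.12 [ 0.67244458 -0.06893527]
hood [[0.5695, 0.2777], [0.5637, 0.1479], [0.455, 0.1527], [0.4606, 0.2834]]
[0.51217807 0.21544   ] 87.41 87.55 [0.109 0.13  0.109 0.131]
mouth walls top [[0.5566, 0.0964], [0.4525, 0.1002]]
mouth floor [[0.5575, 0.0973], [0.4562, 0.1031]]
[0.50456368 0.09829324] [0.50687468 0.10020858]
flare [[0.574, 0.0475], [0.4305, 0.0565]]
pins [[0.4901, 0.3088], [0.5442, 0.2941]]
cass body tops [[0.5298, 0.0151], [0.4766, 0.0251], [0.4714, -0.023]]
```

Request:
apply_moves:
  commands:
    - [40,[0.15,0.33,0],0.32]
    - [40,[0.3,0.66,0],0.64]
    - [40,[0.44,0.97,0],0.96]
    - [40,[0.44,0.97,0],0.96]
    - [40,[0.44,0.97,0],0.96]
    - [40,[0.44,0.97,0],0.96]
    - [40,[0.44,0.97,0],0.96]
    - [40,[0.44,0.97,0],0.96]
    - [40,[0.44,0.97,0],0.96]

```text
clock: 0.95
ee_pos: [0.3793, -0.321, 0.2315]
eef_rot: [2.794, 1.436, -0.0]
ft_force: [0.1, -1.2, -0.5]
gripper_width: 0.0399
grasp_force: 0.0
```

Request:
apply_moves:
  commands:
    - [40,[0.15,0.33,0],0.32]
    - [40,[0.3,0.66,0],0.64]
    - [40,[0.45,0.978,-0.2],0.96]
    - [40,[0.452,0.978,-0.4],0.967]
    - [40,[0.452,0.978,-0.5],0.967]
    - [40,[0.452,0.978,-0.52],0.967]
    - [40,[0.452,0.978,-0.52],0.967]
    - [40,[0.452,0.978,-0.52],0.967]
    - [40,[0.452,0.978,-0.52],0.967]
    - [40,[0.452,0.978,-0.52],0.967]

```text
clock: 1.78
ee_pos: [0.4915, -0.0778, 0.1002]
eef_rot: [-2.346, -2.087, 0.003]
ft_force: [-0.3, -0.6, 0.5]
gripper_width: 0.04
grasp_force: 0.0
```

```bash
python3 - <<'E'
from h import *
s=robot.get_state();print(s["ee_pos"],s["eef_rot"],s["ft_force"])
f=grab("side"); im=cv2.cvtColor(f["image"],cv2.COLOR_RGB2BGR)
cv2.imwrite("pics/s1.png",cv2.resize(im[120:290,150:400],None,fx=3.2,fy=3.2,interpolation=cv2.INTER_CUBIC))
E
```

```text
[ 0.49150273 -0.07782742  0.10019812] [-2.34585994 -2.08685255  0.00274328] [-0.33463375 -0.56760449  0.54058827]
```

View pics/s1.png

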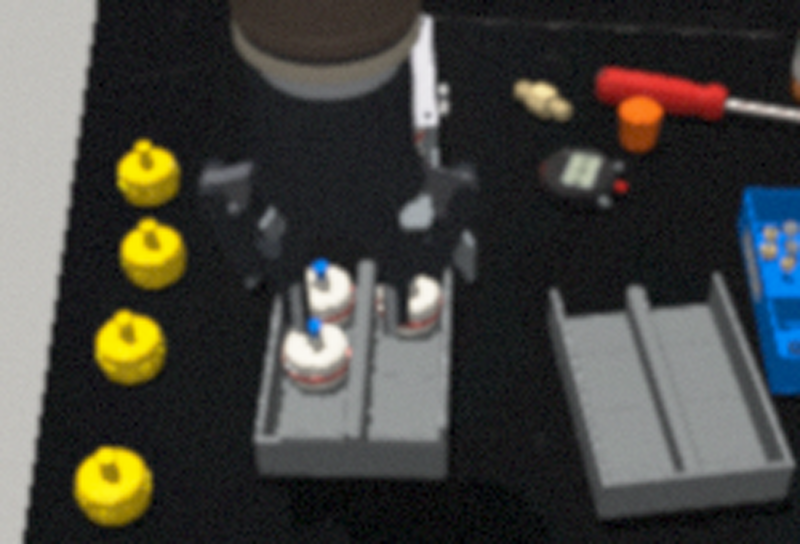

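Side crop: the open fingers at (295,300) and (390,310) straddle the rib (365,300), with the rear of both lanes free at (320,420) and (405,400). I'll go down and grip the rib.

Request:
apply_moves:
  commands:
    - [40,[0,0,-0.12],0]
    - [40,[0,0,-0.22],0]
    - [40,[0,0,-0.3],0]
    - [40,[0,0,-0.345],0]
    - [40,[0,0,-0.345],0]
    - [40,[0,0,-0.345],0]
    - [20,[0,0,-0.345],0]
    - [0,[0,0,-0.345],0]
    - [0,[0,0,-0.345],0]
    - [0,[0,0,-0.345],0]
    - [0,[0,0,-0.345],0]
    - [0,[0,0,-0.345],0]

```text
clock: 2.83
ee_pos: [0.4929, -0.0776, 0.0166]
eef_rot: [2.346, 2.086, 0.002]
ft_force: [-2.0, -1.0, 7.9]
gripper_width: 0.008
grasp_force: 59.4
```

Request:
apply_moves:
  commands:
    - [0,[0.006,0.015,0.008],0.03]
    - [0,[0.012,0.035,0.008],0.06]
    - [0,[0.018,0.055,0.008],0.09]
    - [0,[0.024,0.075,0.008],0.115]
    - [0,[0.03,0.09,0.008],0.14]
    - [0,[0.034,0.1,0.008],0.14]
    - [0,[0.034,0.1,0.008],0.14]
    - [0,[0.034,0.1,0.008],0.14]

```text
clock: 3.5
ee_pos: [0.5004, -0.0519, 0.0169]
eef_rot: [-2.269, -2.173, 0.0]
ft_force: [1.3, 0.5, -3.0]
gripper_width: 0.0082
grasp_force: 58.6
```

```bash
python3 - <<'E'
from h import *
f=grab("side"); im=cv2.cvtColor(f["image"],cv2.COLOR_RGB2BGR)
cv2.imwrite("pics/s2.png",cv2.resize(im[120:290,180:340],None,fx=3.5,fy=3.5,interpolation=cv2.INTER_CUBIC))
# predicted docked outline rear corners / magazine mouth corners
u=np.array([.0436,.999,0]);v=np.array([-.999,.0436,0]);M=np.array([.507,.1005,0])
for n,a,b,z in(("mouthnear",0,.053,.034),("mouthfar",0,-.053,.034),("docked rear near",-.15,.053,.034),("docked rear far",-.15,-.053,.034)):
    print(n,((proj(f,M+a*u+b*v+[0,0,z])[0]-[180,120])*3.5).round())
print(robot.get_state()["ft_force"])
E
```

```text
mouthnear [200. 217.]
mouthfar [376. 210.]
docked rear near [193. 405.]
docked rear far [393. 396.]
[-0.08705344  0.21170104 -2.28575838]
```

View pics/s2.png

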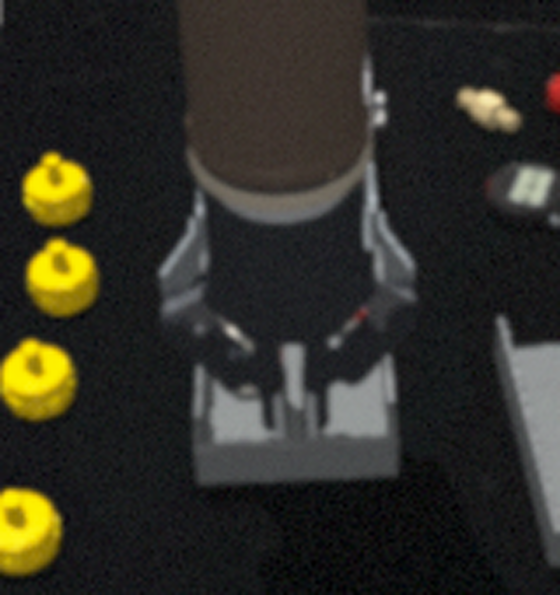

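The tray is gripped and in line. Its rear top edge is at row ~440 and should reach about row 400 when docked. I'll slide it in slowly until it butts.

Request:
apply_moves:
  commands:
    - [0,[0.001,0.015,0],0]
    - [0,[0.002,0.03,0],0]
    - [0,[0.003,0.05,0],0]
    - [0,[0.004,0.065,0],0]
    - [0,[0.005,0.08,0],0]
    - [0,[0.005,0.09,0],0]
    - [0,[0.005,0.1,0],0]
    - [0,[0.005,0.108,0],0]
    - [0,[0.005,0.108,0],0]
    - [0,[0.005,0.108,0],0]

```text
clock: 4.38
ee_pos: [0.5017, -0.0247, 0.017]
eef_rot: [-2.269, -2.173, -0.001]
ft_force: [-1.7, 0.9, -2.5]
gripper_width: 0.0082
grasp_force: 58.7
```

Request:
apply_moves:
  commands:
    - [0,[0,0.006,0],0]
    - [0,[0,0.012,0],0]
    - [0,[0,0.018,0],0]
    - [0,[0,0.024,0],0]
    - [0,[0,0.024,0],0]

```text
clock: 4.8
ee_pos: [0.5006, -0.0212, 0.0168]
eef_rot: [2.272, 2.17, -0.005]
ft_force: [-4.1, -6.8, -1.7]
gripper_width: 0.0082
grasp_force: 58.8
```

Request:
apply_moves:
  commands:
    - [0,[-0.004,0.006,0],0]
    - [0,[-0.004,0.012,0],0]
    - [0,[-0.004,0.012,0],0]

```text
clock: 5.05
ee_pos: [0.4992, -0.0205, 0.0167]
eef_rot: [2.273, 2.166, -0.009]
ft_force: [-4.8, -13.5, -0.6]
gripper_width: 0.0081
grasp_force: 58.9
```

```bash
python3 - <<'E'
from h import *
f=grab("top"); im=cv2.cvtColor(f["image"],cv2.COLOR_RGB2BGR)
cv2.imwrite("pics/t2.png",cv2.resize(im[180:280,120:360],None,fx=3.3,fy=3.3,interpolation=cv2.INTER_CUBIC))
E
```

```text
(no output)
```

View pics/t2.png

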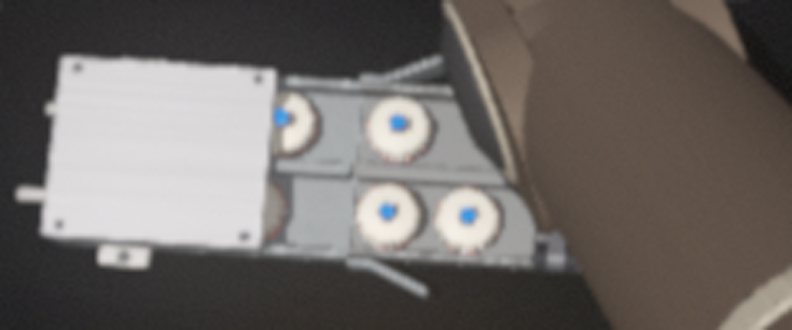

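Docked: the tray's end butts on the magazine mouth (358,150) with the lanes in line. I'll release, lift and go to the near lane.

Request:
apply_moves:
  commands:
    - [30,[0,0,0],0]
    - [30,[0,0,0],0]
    - [30,[0,0,0],0]
    - [30,[0,0,0.08],0]
    - [30,[0,0,0.18],0]
    - [10,[-0.05,0,0.24],0]
    - [0,[-0.11,0,0.24],0]
    - [0,[-0.11,0,0.24],0]
    - [0,[-0.11,0,0.24],0]

```text
clock: 5.85
ee_pos: [0.4736, -0.0158, 0.0775]
eef_rot: [2.268, 2.172, 0.002]
ft_force: [1.1, 0.2, 0.4]
gripper_width: -0.0001
grasp_force: 0.0
```

Request:
apply_moves:
  commands:
    - [0,[0,-0.02,-0.08],0]
    - [0,[0,-0.02,-0.16],0]
    - [0,[0,-0.02,-0.21],0]
    - [0,[0,-0.02,-0.24],0]
    - [0,[0,-0.02,-0.24],0]
    - [0,[0,-0.02,-0.24],0]

```text
clock: 6.35
ee_pos: [0.4735, -0.0207, 0.0168]
eef_rot: [-2.268, -2.173, 0.0]
ft_force: [-0.1, -1.0, 0.2]
gripper_width: -0.0001
grasp_force: 0.0
```

Request:
apply_moves:
  commands:
    - [0,[0.001,0.03,0],0]
    - [0,[0.002,0.06,0],0]
    - [0,[0.004,0.09,0],0]
    - [0,[0.005,0.12,0],0]
    - [0,[0.006,0.15,0],0]
    - [0,[0.008,0.18,0],0]
    - [0,[0.009,0.21,0],0]
    - [0,[0.01,0.24,0],0]
    - [0,[0.012,0.27,0],0]
    - [0,[0.013,0.3,0],0]
    - [0,[0.014,0.33,0],0]
    - [0,[0.016,0.36,0],0]

```text
clock: 7.35
ee_pos: [0.4771, 0.0695, 0.017]
eef_rot: [-2.27, -2.172, 0.0]
ft_force: [-0.2, -0.2, -0.8]
gripper_width: 0.0001
grasp_force: 0.2
```

Request:
apply_moves:
  commands:
    - [0,[0,0.006,0],0]
    - [0,[0.001,0.012,0],0]
    - [0,[0.001,0.018,0],0]
    - [0,[0.001,0.024,0],0]
    - [0,[0.001,0.03,0],0]
    - [0,[0.002,0.036,0],0]
    - [0,[0.002,0.042,0],0]
    - [0,[0.002,0.048,0],0]
    - [0,[0.002,0.054,0],0]
    - [0,[0.003,0.06,0],0]

```text
clock: 8.18
ee_pos: [0.4779, 0.0839, 0.017]
eef_rot: [-2.269, -2.172, 0.0]
ft_force: [-0.0, 0.3, 0.7]
gripper_width: 0.0001
grasp_force: 0.1
```

Request:
apply_moves:
  commands:
    - [0,[0,0.004,0],0]
    - [0,[0,0.008,0],0]
    - [0,[0,0.012,0],0]
    - [0,[0.001,0.016,0],0]
    - [0,[0.001,0.02,0],0]
    - [0,[0.001,0.02,0],0]

```text
clock: 8.68
ee_pos: [0.4782, 0.0891, 0.0171]
eef_rot: [-2.269, -2.173, -0.0]
ft_force: [-0.1, -0.0, 0.2]
gripper_width: 0.0001
grasp_force: 0.0
```

Request:
apply_moves:
  commands:
    - [0,[0,0.004,0],0]
    - [0,[0,0.008,0],0]
    - [0,[0,0.012,0],0]
    - [0,[0.001,0.016,0],0]
    - [0,[0.001,0.02,0],0]
    - [0,[0.001,0.02,0],0]

```text
clock: 9.18
ee_pos: [0.4784, 0.0941, 0.0171]
eef_rot: [-2.269, -2.173, -0.0]
ft_force: [0.3, 0.4, 0.1]
gripper_width: 0.0002
grasp_force: 0.0
```

Request:
apply_moves:
  commands:
    - [0,[0,0.004,0],0]
    - [0,[0,0.008,0],0]
    - [0,[0,0.012,0],0]
    - [0,[0.001,0.016,0],0]
    - [0,[0.001,0.02,0],0]
    - [0,[0.001,0.02,0],0]

```text
clock: 9.68
ee_pos: [0.4787, 0.0991, 0.0171]
eef_rot: [-2.269, -2.173, -0.0]
ft_force: [0.3, 1.0, 0.0]
gripper_width: -0.0002
grasp_force: 0.0
```

Request:
apply_moves:
  commands:
    - [0,[0,0.004,0],0]
    - [0,[0,0.008,0],0]
    - [0,[0,0.012,0],0]
    - [0,[0.001,0.016,0],0]
    - [0,[0.001,0.02,0],0]
    - [0,[0.001,0.02,0],0]

```text
clock: 10.18
ee_pos: [0.4789, 0.1041, 0.0171]
eef_rot: [-2.269, -2.173, -0.0]
ft_force: [-0.5, -0.0, -0.2]
gripper_width: -0.0001
grasp_force: 0.0
```

```bash
python3 - <<'E'
from h import *
f=grab("top"); im=cv2.cvtColor(f["image"],cv2.COLOR_RGB2BGR)
cv2.imwrite("pics/t3.png",cv2.resize(im[180:280,120:360],None,fx=3.3,fy=3.3,interpolation=cv2.INTER_CUBIC))
E
```

```text
(no output)
```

View pics/t3.png

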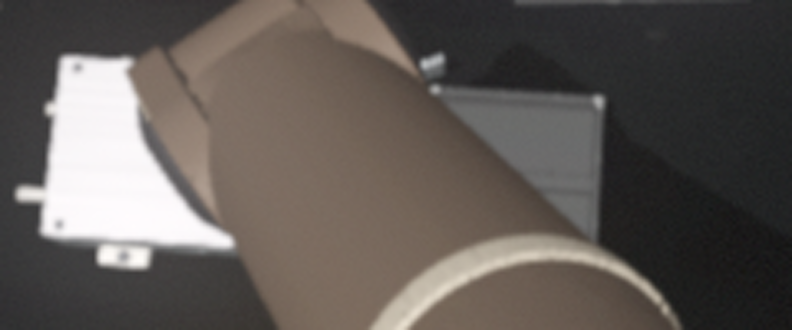

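The arm hides the lane. The near pin tip is still at (17,193), so the plate hasn't moved yet. I'll keep pushing.

Request:
apply_moves:
  commands:
    - [0,[0,0.004,0],0]
    - [0,[0,0.008,0],0]
    - [0,[0,0.012,0],0]
    - [0,[0.001,0.016,0],0]
    - [0,[0.001,0.02,0],0]
    - [0,[0.001,0.02,0],0]

```text
clock: 10.73
ee_pos: [0.4792, 0.1091, 0.017]
eef_rot: [-2.269, -2.173, -0.0]
ft_force: [-0.4, -0.3, -0.6]
gripper_width: 0.0001
grasp_force: 0.0
```

Request:
apply_moves:
  commands:
    - [0,[0,0.004,0],0]
    - [0,[0,0.008,0],0]
    - [0,[0,0.012,0],0]
    - [0,[0,0.012,0],0]

```text
clock: 11.07
ee_pos: [0.479, 0.1109, 0.017]
eef_rot: [2.27, 2.171, -0.002]
ft_force: [-0.5, -4.2, 1.8]
gripper_width: 0.0
grasp_force: 2.1
```

Request:
apply_moves:
  commands:
    - [0,[0,0.004,0],0]
    - [0,[0,0.008,0],0]
    - [0,[0.001,0.012,0],0]
    - [0,[0.001,0.016,0],0]
    - [0,[0.001,0.016,0],0]

```text
clock: 11.48
ee_pos: [0.4793, 0.1158, 0.017]
eef_rot: [2.269, 2.172, -0.0]
ft_force: [-0.3, -4.4, 1.3]
gripper_width: 0.0
grasp_force: 2.4
```

Request:
apply_moves:
  commands:
    - [0,[0,0.004,0],0]
    - [0,[0,0.008,0],0]
    - [0,[0,0.012,0],0]
    - [0,[0,0.012,0],0]

```text
clock: 11.82
ee_pos: [0.4793, 0.1189, 0.017]
eef_rot: [-2.269, -2.173, 0.001]
ft_force: [-0.4, -4.2, 1.5]
gripper_width: 0.0004
grasp_force: 2.4
```

Request:
apply_moves:
  commands:
    - [0,[0,0.004,0],0]
    - [0,[0,0.008,0],0]
    - [0,[0,0.008,0],0]
    - [0,[0,0.008,0],0]

```text
clock: 12.15
ee_pos: [0.4792, 0.1192, 0.017]
eef_rot: [2.27, 2.17, -0.003]
ft_force: [-0.6, -9.6, 3.4]
gripper_width: -0.0001
grasp_force: 4.8
```

Request:
apply_moves:
  commands:
    - [0,[0,0.004,0],0]
    - [0,[0,0.008,0],0]
    - [0,[0,0.008,0],0]

```text
clock: 12.4
ee_pos: [0.4791, 0.1194, 0.017]
eef_rot: [2.27, 2.168, -0.007]
ft_force: [-0.9, -14.0, 4.9]
gripper_width: 0.0002
grasp_force: 7.4
```

```bash
cat > pins.py <<'E'
from h import *
f=grab("top"); im=f["image"].max(2).astype(int)
for n,c in(("near",(17,392)),("far",(46,306))):
    cx,cy=(np.array(c)/3.3+120).round().astype(int)
    print(n,im[cy-1:cy+2,cx-8:cx+9].max(0))
E
python3 pins.py; python3 -c "
from h import *
im=cv2.imread('pics/top0.png').max(2)
print(im[238:241,117:134].max(0),im[212:215,126:143].max(0))"
```

```text
near [ 58  58  61 112 186 226 239 240 237 237 236 236 236 236 236 236 238]
far [ 60  60  60  60  60  60  66 125 196 225 234 244 251 252 252 252 252]
[ 43  42  43  45  44  43  47  91 156 191 200 202 202 203 201 202 203] [ 46  46  48  47  48  48  51  98 161 191 200 210 216 218 219 218 219]
```

Near pin fully out: its tip moved 4 px ≈ 8 mm. Next, the far lane.

Request:
apply_moves:
  commands:
    - [0,[0,-0.03,0],0]
    - [0,[0,-0.06,0.06],0]
    - [0,[0,-0.12,0.18],0]
    - [0,[0.04,-0.25,0.26],0]
    - [0,[0.1,-0.4,0.26],0]
    - [0,[0.16,-0.52,0.26],0]
    - [0,[0.192,-0.576,0.26],0]
    - [0,[0.192,-0.576,0.26],0]
    - [0,[0.192,-0.576,0.2],0]
    - [0,[0.192,-0.576,0.12],0]
    - [0,[0.192,-0.576,0.12],0]

```text
clock: 13.37
ee_pos: [0.5257, -0.0194, 0.0445]
eef_rot: [-2.265, -2.172, 0.002]
ft_force: [-1.2, -0.6, -0.9]
gripper_width: 0.0001
grasp_force: 0.0
```

```bash
python3 - <<'E'
from h import *
f=grab("side"); im=cv2.cvtColor(f["image"],cv2.COLOR_RGB2BGR)
cv2.imwrite("pics/s3.png",cv2.resize(im[120:290,180:340],None,fx=3.5,fy=3.5,interpolation=cv2.INTER_CUBIC))
E
```

```text
(no output)
```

View pics/s3.png

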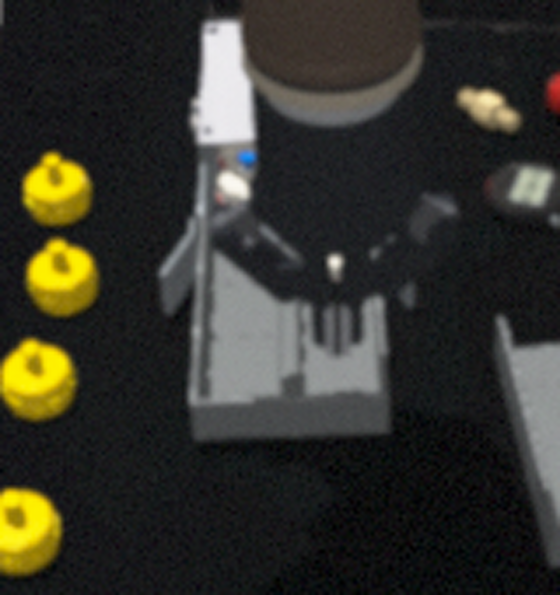

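Side crop: the near lane is clear, and the last near cassette sits inside the mouth at (235,188). The finger at (337,335) is centred over the far lane. I'll descend and push.

Request:
apply_moves:
  commands:
    - [0,[0,0,-0.06],0]
    - [0,[0,0,-0.11],0]
    - [0,[0,0,-0.11],0]
    - [0,[0,0,-0.11],0]

```text
clock: 13.75
ee_pos: [0.5274, -0.0201, 0.02]
eef_rot: [-2.268, -2.173, -0.001]
ft_force: [0.6, -0.2, 0.1]
gripper_width: -0.0001
grasp_force: 0.0
```

Request:
apply_moves:
  commands:
    - [0,[0.001,0.03,0],0]
    - [0,[0.002,0.06,0],0]
    - [0,[0.004,0.09,0],0]
    - [0,[0.005,0.12,0],0]
    - [0,[0.006,0.15,0],0]
    - [0,[0.008,0.18,0],0]
    - [0,[0.009,0.21,0],0]
    - [0,[0.01,0.24,0],0]
    - [0,[0.012,0.27,0],0]
    - [0,[0.013,0.3,0],0]
    - [0,[0.014,0.33,0],0]
    - [0,[0.016,0.36,0],0]

```text
clock: 14.75
ee_pos: [0.5314, 0.0695, 0.0195]
eef_rot: [-2.269, -2.172, 0.0]
ft_force: [0.3, 0.0, 0.6]
gripper_width: 0.0001
grasp_force: 0.1
```

Request:
apply_moves:
  commands:
    - [0,[0,0.006,0],0]
    - [0,[0.001,0.012,0],0]
    - [0,[0.001,0.018,0],0]
    - [0,[0.001,0.024,0],0]
    - [0,[0.001,0.03,0],0]
    - [0,[0.002,0.036,0],0]
    - [0,[0.002,0.042,0],0]
    - [0,[0.002,0.042,0],0]

```text
clock: 15.42
ee_pos: [0.5319, 0.0796, 0.0196]
eef_rot: [-2.269, -2.172, -0.0]
ft_force: [-0.7, -0.3, -0.0]
gripper_width: -0.0003
grasp_force: 0.0
```

Request:
apply_moves:
  commands:
    - [0,[0,0.004,0],0]
    - [0,[0,0.008,0],0]
    - [0,[0,0.012,0],0]
    - [0,[0.001,0.016,0],0]
    - [0,[0.001,0.02,0],0]
    - [0,[0.001,0.02,0],0]

```text
clock: 15.92
ee_pos: [0.5322, 0.0846, 0.0196]
eef_rot: [-2.269, -2.173, -0.0]
ft_force: [0.1, -0.6, 0.2]
gripper_width: -0.0001
grasp_force: 0.0
```

Request:
apply_moves:
  commands:
    - [0,[0,0.004,0],0]
    - [0,[0,0.008,0],0]
    - [0,[0,0.012,0],0]
    - [0,[0.001,0.016,0],0]
    - [0,[0.001,0.016,0],0]

```text
clock: 16.33
ee_pos: [0.5325, 0.0886, 0.0196]
eef_rot: [-2.269, -2.173, -0.0]
ft_force: [0.6, -0.6, -1.0]
gripper_width: 0.0003
grasp_force: 0.0
```

Request:
apply_moves:
  commands:
    - [0,[0,0.004,0],0]
    - [0,[0,0.008,0],0]
    - [0,[0,0.012,0],0]
    - [0,[0.001,0.016,0],0]
    - [0,[0.001,0.016,0],0]

```text
clock: 16.75
ee_pos: [0.5327, 0.0926, 0.0195]
eef_rot: [-2.269, -2.173, -0.0]
ft_force: [0.3, 0.3, -0.2]
gripper_width: -0.0002
grasp_force: 0.0
```

Request:
apply_moves:
  commands:
    - [0,[0,0.004,0],0]
    - [0,[0,0.008,0],0]
    - [0,[0,0.012,0],0]
    - [0,[0.001,0.016,0],0]
    - [0,[0.001,0.016,0],0]

```text
clock: 17.17
ee_pos: [0.5328, 0.0954, 0.0194]
eef_rot: [2.27, 2.171, -0.002]
ft_force: [0.2, -3.7, 0.9]
gripper_width: -0.0003
grasp_force: 1.8
```

Contact at about 0.095, so full travel should be near 0.1033.

Request:
apply_moves:
  commands:
    - [0,[0,0.004,0],0]
    - [0,[0,0.008,0],0]
    - [0,[0,0.012,0],0]
    - [0,[0.001,0.016,0],0]
    - [0,[0.001,0.02,0],0]
    - [0,[0.001,0.024,0],0]
    - [0,[0.001,0.024,0],0]

```text
clock: 17.75
ee_pos: [0.5332, 0.1024, 0.0196]
eef_rot: [2.269, 2.172, -0.0]
ft_force: [0.1, -3.6, 1.3]
gripper_width: -0.0001
grasp_force: 2.3
```

Request:
apply_moves:
  commands:
    - [0,[0,0.004,0],0]
    - [0,[0,0.008,0],0]
    - [0,[0,0.012,0],0]
    - [0,[0,0.012,0],0]

```text
clock: 18.08
ee_pos: [0.5331, 0.104, 0.0195]
eef_rot: [2.27, 2.171, -0.002]
ft_force: [-0.5, -7.0, 1.0]
gripper_width: -0.0003
grasp_force: 3.9
```

Request:
apply_moves:
  commands:
    - [0,[0,0.004,0],0]
    - [0,[0,0.008,0],0]
    - [0,[0,0.012,0],0]
    - [0,[0,0.012,0],0]

```text
clock: 18.42
ee_pos: [0.533, 0.1044, 0.0194]
eef_rot: [2.27, 2.168, -0.007]
ft_force: [-0.2, -14.1, 3.4]
gripper_width: 0.0002
grasp_force: 7.1
```

```bash
python3 pins.py
```

```text
near [ 53  53  57 101 171 211 224 224 222 220 221 220 220 221 221 220 222]
far [ 57  57  60  99 166 205 218 219 218 217 219 228 235 236 237 237 237]
```

Both pins are fully out (4 px each). Retract, lift, and go above the middle of the tray's rib.

Request:
apply_moves:
  commands:
    - [0,[0,-0.03,0],0]
    - [0,[0,-0.06,0.06],0]
    - [0,[0,-0.1,0.18],0]
    - [20,[-0.04,-0.2,0.24],0]
    - [40,[-0.09,-0.28,0.24],0]
    - [40,[-0.126,-0.325,0.24],0]
    - [40,[-0.126,-0.325,0.24],0]
    - [40,[-0.126,-0.325,0.2],0]
    - [40,[-0.126,-0.325,0.2],0]
    - [40,[-0.126,-0.325,0.2],0]

```text
clock: 19.3
ee_pos: [0.5014, 0.0286, 0.0685]
eef_rot: [-2.266, -2.173, 0.0]
ft_force: [0.1, 1.4, 0.4]
gripper_width: 0.0399
grasp_force: 0.0
```

```bash
python3 - <<'E'
from h import *
f=grab("side"); im=cv2.cvtColor(f["image"],cv2.COLOR_RGB2BGR)
cv2.imwrite("pics/s4.png",cv2.resize(im[120:290,180:390],None,fx=3.5,fy=3.5,interpolation=cv2.INTER_CUBIC))
E
```

```text
(no output)
```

View pics/s4.png

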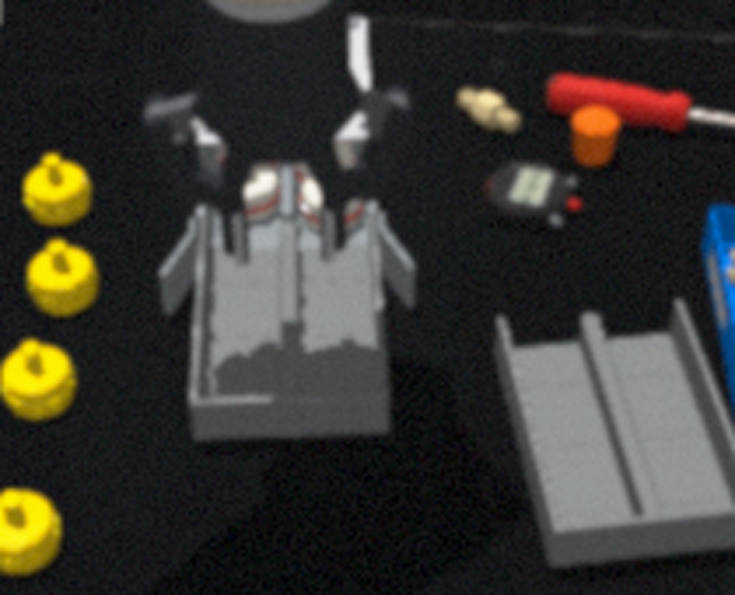

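Side crop: the feed tray is empty and docked, rear rim corners (192,400) and (388,392), rib at (289,250). The fingers at (240,240) and (328,235) straddle it. The empty tray's rim corners are (500,318), (548,532) and (680,302). I'll measure both from this view.

```bash
python3 - <<'E'
from h import *
f=grab("side")
im=cv2.cvtColor(f["image"],cv2.COLOR_RGB2BGR)
def P(c,z): return plane(f,(np.array(c,float)+.5)/3.5-.5+[180,120],z)[:,:2]
def ang(a,b): d=b-a; return np.degrees(np.arctan2(d[1],d[0])).round(2)
feed=P([(192,401),(388,392)],.034); print("feed rear",feed.round(4),feed.mean(0),np.linalg.norm(feed[0]-feed[1]),ang(feed[0],feed[1]))
e=P([(500,318),(548,532),(680,302)],.034);print("empty open near, rear near, open far",e.round(4),"dir",ang(e[1],e[0]),np.linalg.norm(e[0]-e[1]),np.linalg.norm(e[0]-e[2]))
r=P([(592,316),(640,512)],.028);print("rib",r.round(4),ang(r[1],r[0]))
# fine picture of the empty tray
cv2.imwrite("pics/e1.png",cv2.resize(im[195:290,310:405],None,fx=6,fy=6,interpolation=cv2.INTER_CUBIC))
E
```

```text
feed rear [[ 0.4463 -0.0433]
 [ 0.5505 -0.0474]] [ 0.49841628 -0.04536022] 0.10426043460358476 -2.23
empty open near, rear near, open far [[ 0.6186  0.0016]
 [ 0.6185 -0.1468]
 [ 0.7215  0.0038]] dir 89.93 0.1483930893529422 0.10291030532010878
rib [[ 0.6718  0.0037]
 [ 0.6677 -0.1349]] 88.3
```

View pics/e1.png

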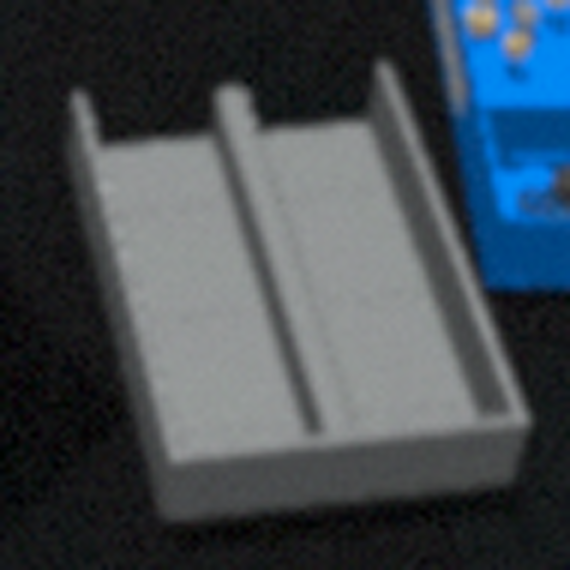

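Request:
apply_moves:
  commands:
    - [40,[0,0,-0.06],0]
    - [40,[0,0,-0.12],0]
    - [40,[0,0,-0.18],0]
    - [40,[0,-0.004,-0.212],0]
    - [40,[0,-0.004,-0.212],0]
    - [20,[0,-0.004,-0.212],0]
    - [0,[0,-0.004,-0.212],0]
    - [0,[0,-0.004,-0.212],0]
    - [0,[0,-0.004,-0.212],0]
    - [0,[0,-0.004,-0.212],0]
    - [0,[0,-0.004,-0.212],0]

```text
clock: 20.32
ee_pos: [0.5022, 0.0261, 0.0174]
eef_rot: [2.269, 2.171, 0.002]
ft_force: [-1.5, 0.5, 6.6]
gripper_width: 0.0081
grasp_force: 61.7
```

Crop: empty tray rim corners at (77,95), (159,462), (530,420) and (384,62). It stands undisturbed. I'll refine its direction with line segments from both views.

```bash
python3 - <<'E'
from h import *
F={n:grab(n) for n in("side","top")}
c=np.array([(77,95),(159,463),(530,420),(384,64)],float)
p=plane(F["side"],(c+.5)/6-.5+[310,195],.034)[:,:2]; print(p.round(4).tolist(),p.mean(0).round(4),np.linalg.norm(p-np.roll(p,1,0),axis=1).round(3))
for n,pic,box in(("side","side0",(315,195,405,290)),("top","top0",(265,118,360,190))):
    x0,y0,x1,y1=box
    g=cv2.cvtColor(cv2.imread(f"pics/{pic}.png"),cv2.COLOR_BGR2GRAY)[y0:y1,x0:x1]
    g=cv2.resize(g,None,fx=4,fy=4,interpolation=cv2.INTER_CUBIC)
    L=cv2.createLineSegmentDetector().detect(g)[0].reshape(-1,2,2)
    for s in L:
        if np.linalg.norm(s[0]-s[1])<110: continue
        q=plane(F[n],(s+.5)/4-.5+[x0,y0],.034)[:,:2]; d=q[1]-q[0]; a=np.degrees(np.arctan2(d[1],d[0]))%180
        print(n,q.round(4).tolist(),a.round(2))
E
```

```text
[[0.6185, 0.0018], [0.6182, -0.147], [0.7276, -0.1427], [0.7213, 0.0058]] [ 0.6714 -0.0705] [0.103 0.149 0.11  0.149]
side [[0.7278, -0.1433], [0.7237, 0.0052]] 91.57
side [[0.7184, -0.0038], [0.7228, -0.1379]] 91.86
side [[0.618, -0.0413], [0.6211, -0.1462]] 91.7
side [[0.6638, -0.0202], [0.6675, -0.1395]] 91.75
side [[0.7132, -0.1399], [0.7096, -0.0218]] 91.73
side [[0.662, -0.1409], [0.6583, -0.0222]] 91.76
side [[0.6223, -0.1471], [0.725, -0.1441]] 1.64
top [[0.6212, -0.1481], [0.7279, -0.1445]] 1.9
top [[0.7287, -0.1422], [0.7244, 0.0056]] 91.67
top [[0.6171, 0.0007], [0.6212, -0.1449]] 91.6
top [[0.7188, 0.0024], [0.7227, -0.1388]] 91.59
top [[0.6636, 0.0022], [0.668, -0.1401]] 91.74
top [[0.7146, -0.1353], [0.7102, 0.0043]] 91.82
top [[0.6622, -0.1361], [0.6579, 0.0021]] 91.8
```

```bash
python3 - <<'E'
from h import *
F={n:grab(n) for n in("side","top")}
t3=cv2.imread("pics/t3.png")
s=cv2.cvtColor(F["side"]["image"],cv2.COLOR_RGB2BGR)[210:260,225:300]
for n,im,k,o in(("side",cv2.resize(s,None,fx=4,fy=4,interpolation=cv2.INTER_CUBIC),4,(225,210)),("top",t3,3.3,(120,180))):
    L=cv2.createLineSegmentDetector().detect(cv2.cvtColor(im,cv2.COLOR_BGR2GRAY))[0].reshape(-1,2,2)
    for s in L:
        if np.linalg.norm(s[0]-s[1])<80: continue
        q=plane(F[n],(s+.5)/k-.5+o,.034)[:,:2]; d=q[1]-q[0]; a=np.degrees(np.arctan2(d[1],d[0]))%180
        if q[:,1].max()<.05: print(n,q.round(4).tolist(),a.round(2))
E
```

```text
side [[0.4474, 0.0211], [0.445, -0.0455]] 87.91
side [[0.4713, -0.0727], [0.5483, -0.0762]] 177.39
side [[0.5526, -0.0462], [0.5544, 0.0103]] 88.13
top [[0.552, -0.0503], [0.557, 0.0481]] 87.08
top [[0.4613, -0.0467], [0.551, -0.0518]] 176.73
top [[0.6095, 0.0028], [0.611, -0.096]] 90.86
top [[0.5443, 0.0444], [0.4932, -0.0106]] 47.16
```

Request:
apply_moves:
  commands:
    - [0,[0,-0.01,0.01],0]
    - [0,[0,-0.02,0.02],0]
    - [0,[0,-0.02,0.06],0]
    - [0,[0,-0.02,0.12],0]
    - [0,[0,-0.02,0.18],0]
    - [0,[0,-0.02,0.24],0]
    - [0,[0,-0.02,0.3],0]
    - [0,[0,-0.02,0.36],0]
    - [0,[0,-0.02,0.36],0]
    - [0,[0,-0.02,0.36],0]

```text
clock: 21.35
ee_pos: [0.5021, 0.0209, 0.1074]
eef_rot: [2.269, 2.171, 0.002]
ft_force: [0.5, 0.2, -2.2]
gripper_width: 0.008
grasp_force: 60.6
```

Request:
apply_moves:
  commands:
    - [0,[0.06,-0.03,0],0.01]
    - [0,[0.12,-0.07,0],0.02]
    - [0,[0.18,-0.1,0],0.04]
    - [0,[0.24,-0.13,0],0.05]
    - [0,[0.31,-0.17,0],0.06]
    - [0,[0.38,-0.2,0],0.08]
    - [0,[0.45,-0.24,0],0.09]
    - [0,[0.52,-0.28,0],0.11]
    - [0,[0.58,-0.32,0],0.12]
    - [0,[0.64,-0.35,0],0.14]
    - [0,[0.682,-0.368,0],0.14]
    - [0,[0.682,-0.368,0],0.14]

```text
clock: 22.35
ee_pos: [0.673, -0.0727, 0.1045]
eef_rot: [-2.19, -2.252, 0.002]
ft_force: [-0.4, -0.0, -1.9]
gripper_width: 0.0082
grasp_force: 60.6
```

Request:
apply_moves:
  commands:
    - [0,[0,0,-0.06],0]
    - [0,[0,0,-0.12],0]
    - [0,[0,0,-0.16],0]
    - [0,[0,0,-0.16],0]
    - [0,[0,0,-0.16],0]
    - [0,[0,0,-0.16],0]

```text
clock: 22.85
ee_pos: [0.6723, -0.0707, 0.067]
eef_rot: [2.188, 2.254, 0.001]
ft_force: [0.7, 0.1, -1.7]
gripper_width: 0.0082
grasp_force: 60.5
```

```bash
python3 - <<'E'
from h import *
s=robot.get_state(); z=s["ee_pos"][2]-.0174+.034; print(s["ee_pos"],z,s["ft_force"])
for n in("side","top"):
    f=grab(n); im=cv2.cvtColor(f["image"],cv2.COLOR_RGB2GRAY)
    c=proj(f,[[.6725,-.071,z]])[0].astype(int); x0,y0=c-60
    g=cv2.resize(im[y0:y0+120,x0:x0+120],None,fx=4,fy=4,interpolation=cv2.INTER_CUBIC)
    L=cv2.createLineSegmentDetector().detect(g)[0].reshape(-1,2,2)
    for l in L:
        if np.linalg.norm(l[0]-l[1])<90: continue
        q=plane(f,(l+.5)/4-.5+[x0,y0],z)[:,:2]; d=q[1]-q[0]; a=np.degrees(np.arctan2(d[1],d[0]))%180
        if min(abs(a-90),a,180-a)<8: print(n,q.round(4).tolist(),a.round(2))
E
```

```text
[ 0.67231734 -0.07070695  0.06696083] 0.0835608326006174 [ 0.74544935  0.13841162 -1.68372144]
top [[0.656, 0.0059], [0.61, 0.0052]] 0.89
top [[0.7161, 0.0062], [0.6676, 0.0068]] 179.19
top [[0.6031, 0.0018], [0.6072, -0.1366]] 91.68
top [[0.6172, 0.0024], [0.6198, -0.0791]] 91.84
top [[0.719, 0.0035], [0.7207, -0.0416]] 92.14
top [[0.6107, -0.0974], [0.6095, 0.0018]] 90.67
top [[0.6642, 0.0026], [0.6655, -0.0605]] 91.14
top [[0.6601, -0.061], [0.6581, 0.0032]] 91.76
top [[0.5962, 0.003], [0.6006, -0.1339]] 91.85
```

```bash
python3 - <<'E'
from h import *
F={n:grab(n) for n in("side","top")}
b=robot.get_state()["ee_pos"][2]-.0174
for n in F:
  f=F[n]
  for w,base in(("empty",0),("held",b)):
    im=cv2.cvtColor(f["image"],cv2.COLOR_RGB2GRAY) if w=="held" else cv2.imread(f"pics/{n}0.png",0)
    for h,yy in((.007,.004),(.034,-.146)):
      c=proj(f,[[.6725,yy,base+h]])[0].astype(int); x0,y0=c-45
      g=cv2.resize(im[y0:y0+90,x0:x0+90],None,fx=4,fy=4,interpolation=cv2.INTER_CUBIC)
      for l in cv2.createLineSegmentDetector().detect(g)[0].reshape(-1,2,2):
        q=plane(f,(l+.5)/4-.5+[x0,y0],base+h)[:,:2]; d=q[1]-q[0]; a=np.degrees(np.arctan2(d[1],d[0]))%180
        m=q.mean(0)
        if abs(d[0])>.025 and (a<6 or a>174) and abs(m[1]-yy)<.012 and .61<m[0]<.73: print(n,w,h,q.round(4).tolist(),a.round(1))
E
```

```text
side empty 0.007 [[0.6666, 0.0055], [0.6278, 0.0038]] 2.5
side empty 0.007 [[0.7207, 0.0073], [0.6822, 0.0056]] 2.6
side empty 0.034 [[0.622, -0.1471], [0.7252, -0.1441]] 1.7
top empty 0.007 [[0.7329, 0.0067], [0.6189, 0.0035]] 1.6
top empty 0.034 [[0.6213, -0.148], [0.7281, -0.1446]] 1.8
top empty 0.034 [[0.7225, -0.1397], [0.6779, -0.1418]] 2.8
top empty 0.034 [[0.6663, -0.142], [0.628, -0.143]] 1.4
top empty 0.034 [[0.6267, -0.1387], [0.6595, -0.138]] 1.2
top empty 0.034 [[0.6785, -0.1373], [0.7121, -0.1359]] 2.4
top held 0.007 [[0.6549, 0.0051], [0.6079, 0.0047]] 0.4
top held 0.007 [[0.7266, 0.0062], [0.6549, 0.0061]] 0.1
```

Held and empty trays agree to about 0.5 mm in x and y and 0.2° in turn. Lower onto the nest.

Request:
apply_moves:
  commands:
    - [0,[0,0,-0.015],0]
    - [0,[0,0,-0.03],0]
    - [0,[0,0,-0.04],0]
    - [0,[0,0,-0.05],0]
    - [0,[0,0,-0.06],0]
    - [0,[0,0,-0.07],0]
    - [0,[0,0,-0.076],0]
    - [0,[0,0,-0.08],0]
    - [0,[0,0,-0.08],0]

```text
clock: 23.8
ee_pos: [0.672, -0.071, 0.0475]
eef_rot: [2.188, 2.254, -0.001]
ft_force: [-3.2, -0.8, 6.9]
gripper_width: 0.008
grasp_force: 61.7
```

Request:
apply_moves:
  commands:
    - [12,[0,0,0],0]
    - [20,[0,0,0],0]
    - [30,[0,0,0],0]
    - [30,[0,0,0],0]
    - [30,[0,0,0.06],0]
    - [30,[0,0,0.15],0]
    - [30,[0,0,0.3],0]
    - [30,[0,0,0.45],0]
    - [30,[0,0,0.5],0]

```text
clock: 24.55
ee_pos: [0.6748, -0.0706, 0.1789]
eef_rot: [2.184, 2.25, 0.009]
ft_force: [1.2, -1.0, 0.3]
gripper_width: 0.0302
grasp_force: 0.0
```

Request:
apply_moves:
  commands:
    - [30,[-0.1,-0.15,0.1],0]
    - [30,[-0.2,-0.3,0.2],0]
    - [30,[-0.35,-0.5,0.2],0]
    - [30,[-0.5,-0.65,0.2],0]
    - [30,[-0.65,-0.8,0.2],0]
    - [30,[-0.8,-0.95,0.2],0]
    - [30,[-0.8,-1,0.2],0]
    - [30,[-0.8,-1,0.2],0]
    - [30,[-0.8,-1,0.2],0]

```text
clock: 25.3
ee_pos: [0.4658, -0.3295, 0.2224]
eef_rot: [2.2, 2.241, -0.008]
ft_force: [-0.7, -1.5, -0.7]
gripper_width: 0.0301
grasp_force: 0.0
```

```bash
python3 pins.py; python3 - <<'E'
from h import *
F={n:grab(n,f"pics/{n}_end.png") for n in("side","top")}
print(robot.get_state()["ft_force"])
# upper tray rim at .064; expected edges x .619/.726 at mid, rear -.146, open .005, dir 91.7
for n,f in F.items():
  im=cv2.cvtColor(f["image"],cv2.COLOR_RGB2GRAY)
  c=proj(f,[[.6725,-.071,.064]])[0].astype(int); x0,y0=c-65
  g=cv2.resize(im[y0:y0+130,x0:x0+130],None,fx=4,fy=4,interpolation=cv2.INTER_CUBIC)
  for l in cv2.createLineSegmentDetector().detect(g)[0].reshape(-1,2,2):
    if np.linalg.norm(l[0]-l[1])<110: continue
    q=plane(f,(l+.5)/4-.5+[x0,y0],.064)[:,:2]; d=q[1]-q[0]; a=np.degrees(np.arctan2(d[1],d[0]))%180
    if abs(a-91)<5 or a<6 or a>175: print(n,q.round(4).tolist(),a.round(2))
# change detection at bystanders (blurred diff vs start)
d=cv2.absdiff(cv2.imread("pics/top0.png"),cv2.imread("pics/top_end.png")).max(2)
d=cv2.medianBlur(d,5); m=cv2.morphologyEx((d>35).astype(np.uint8),cv2.MORPH_CLOSE,np.ones((7,7)))
k,_,st,_=cv2.connectedComponentsWithStats(m)
print([s.tolist() for s in st[1:] if s[4]>30])
E
```

```text
near [ 44  45  47  87 153 193 206 206 204 203 203 203 202 203 203 202 205]
far [ 46  46  49  85 149 188 200 202 201 200 202 211 217 219 219 219 219]
[0.11728569 1.24650133 0.52674857]
side [[0.7271, -0.1423], [0.7234, 0.0052]] 91.43
side [[0.6169, -0.0138], [0.6196, -0.1113]] 91.57
side [[0.7185, -0.0051], [0.7222, -0.1382]] 91.57
side [[0.6635, -0.0161], [0.6669, -0.1414]] 91.51
side [[0.6611, -0.1419], [0.658, -0.0244]] 91.55
side [[0.7122, -0.1402], [0.7091, -0.0231]] 91.51
side [[0.6231, -0.147], [0.7226, -0.1444]] 1.48
top [[0.7124, 0.0066], [0.6034, 0.0046]] 1.08
top [[0.6215, -0.1478], [0.7261, -0.145]] 1.49
top [[0.7283, -0.1437], [0.7238, 0.0026]] 91.74
top [[0.7188, 0.0026], [0.7219, -0.1391]] 91.27
top [[0.6637, 0.0024], [0.6671, -0.1409]] 91.38
top [[0.6171, 0.0022], [0.6205, -0.1442]] 91.33
top [[0.7135, -0.135], [0.71, 0.0032]] 91.48
top [[0.6614, -0.1364], [0.6578, 0.0036]] 91.49
[[276, 122, 76, 56, 1466], [471, 157, 89, 113, 5976], [252, 204, 81, 63, 4129], [203, 209, 23, 18, 322], [202, 233, 16, 19, 210]]
```

The upper tray's rim measures true to size at z = 64 mm and sits squarely over the lower tray. Both pins are out and the bystanders haven't changed, so I'm handing it in.

```bash
python3 -c "
from cell import robot
print(robot.job_done())"
```

```text
the job is handed in; nothing more can be done
None
```

The job is handed in at about 25 s of the 72 s allowed: the tray was docked, both lanes were pushed until their tell-tale pins were fully out (highest force reading about 14 N), and the emptied tray sits squarely on the empty one, with no change seen in the other things on the worktop.

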